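# Fetch the boxed-in cartridge and load the tester

### The job

The ink cartridge at the back of the parts tray is hemmed in by two bottles and a spray can: stand all three upright on the black mat, then feed the cartridge upright into the tester's chute with its pull tab in the chute's slot, so that it drops right down to the floor of the well. Then, with the cartridge loaded, put each of the three containers back in the tray, upright, on the very spot where it stood at the start. Do not tip any of the containers over.

Things in the scene. Friction and masses are not known exactly. Their poses are not given: they have to be found in the camera images.
- tray: Low grey open tray, fixed, 170 (x) x 200 (y) mm, walls 22 high, 4 thick, floor 4 thick (its top at z = 4 mm). Origin under its centre, z up. At the start the cartridge is at about (30, 0) mm in its frame, the containers at about (30, 60), (30, -60) and (-37, 0), in any arrangement. A gear and a roller under 17 mm high in its front corners have no part in the job.
- mat: Thin black rubber mat, fixed, 280 (x) x 170 (y) x 3 mm, the side area for the containers. Origin at the centre of its underside, z up, top at z = 3 mm. It is to the left or the right of the tray.
- tester: Cartridge tester, fixed: white upright chute on a grey base, black console 55 mm high behind (x = 44 to 100 mm). Origin on the table under the centre of the chute's well, z up. Well open at the top, 60 (x) x 36 (y) mm inside, floor at z = 30, wall tops at z = 80, steel lips flaring out from there to z = 90 (9 mm wider on each side). Only its -x end wall has a slot.
- tester_slot (a point): Middle of the slot in the chute's -x end wall, at (-33, 0, 80) mm in the tester's frame: 22 mm wide (y), open from the well's floor up through the lip. The other walls are closed, so the cartridge goes down only with its tab on this side. Let go with its underside 10 to 20 mm below the wall tops, the cartridge falls to the well's floor by its own weight.
- cartridge: Black ink cartridge, a block 50 (x) x 26 (y) x 46 (z) mm, 80 g, standing upright; origin at the centre of its underside, z up. A grey pull tab 12 mm wide (y) and 8 mm high stands out 16 mm from its -x end, at z = 30 to 38 mm. Grip it across y. At the start it stands in the tray with the tab pointing away from the robot (about along the tray's +x).
- cartridge_tab (a point): The outer end of the cartridge's pull tab, at (-41, 0, 34) mm in the cartridge's frame.
- ink_bottle: Black round ink bottle, 44 mm across up to z = 88 mm, tapering to a nozzle, 114 mm high in all, about 120 g. Origin at the centre of its underside, z up.
- square_bottle: White square bottle, 44 x 44 mm up to z = 88 mm, with a round grey cap 28 mm across, 106 mm high in all, about 150 g. Origin at the centre of its underside, z up; its faces lie along its x and y axes, nearly along those of the tray at the start.
- spray_can: Bare aluminium spray can, 50 mm across up to z = 90 mm, with a grey cap 33 mm across, 114 mm high in all, about 160 g. Origin at the centre of its underside, z up.
Mind the look-alikes: they are no part of the job. What is shaped like the spray_can but brown or red is not meant.

How it is judged (in metres and radians):
On the way, in this order (a step that is already met when the one before it is completed fails the run):
1. both bottles and the spray can stand upright on the mat (x of ink_bottle in the frame of mat between -0.14 and 0.14 m and y of ink_bottle in the frame of mat between -0.085 and 0.085 m and z of each of ink_bottle, square_bottle, spray_can in the frame of mat below 0.01 m and angle between each of ink_bottle, square_bottle, spray_can's own z axis and vertical below 0.15 rad and x of square_bottle in the frame of mat between -0.14 and 0.14 m and y of square_bottle in the frame of mat between -0.085 and 0.085 m and x of spray_can in the frame of mat between -0.14 and 0.14 m and y of spray_can in the frame of mat between -0.085 and 0.085 m), for 0.2 s.
2. the cartridge is down on the floor of the tester's well, tab in the slot, while the three containers are still on the mat (all of step 1 and x of cartridge in the frame of tester between -0.012 and 0.012 m and y of cartridge in the frame of tester between -0.01 and 0.01 m and z of cartridge in the frame of tester between 0.02 and 0.036 m and angle between cartridge's own z axis and vertical below 0.12 rad and x of cartridge_tab in the frame of tester below -0.02 m), for 0.2 s.
At the end, for the whole second after the job is handed in: The cartridge stands upright on the floor of the tester's well (within 6 mm of it, tab to the slot side); the ink bottle, the square bottle and the spray can each stand upright in the tray within 15 mm of where they stood at the start; all are released and at rest (x of cartridge in the frame of tester between -0.012 and 0.012 m and y of cartridge in the frame of tester between -0.01 and 0.01 m and z of cartridge in the frame of tester between 0.02 and 0.036 m and angle between each of cartridge, ink_bottle, square_bottle, spray_can's own z axis and vertical below 0.12 rad and x of cartridge_tab in the frame of tester below -0.02 m and distance of each of ink_bottle, square_bottle, spray_can from where it was at the start of the episode below 0.015 m and linear speed of each of ink_bottle, square_bottle, spray_can, cartridge below 0.02 m/s and contact force between each of ink_bottle, square_bottle, spray_can, cartridge and the fingers below 0.1 N); the robot touches nothing.
It fails at once if a container was tipped over (angle between any of ink_bottle, square_bottle, spray_can's own z axis and vertical above 0.6 rad).
It also fails if it takes over 144 s, if anything falls off the work surface, if the arm or the gripper's body presses on something with over 40 N, if the wrist force passes 120 N, or if a joint passes its speed limit or range.

### The arm

A 6-joint arm with a two-finger parallel gripper is mounted at the origin on the work surface. World frame = base frame: x ahead of the robot, y to its left, z up, the work surface at z = 0. Lengths are in m, angles in degrees, forces in N, time in s.
With the tool pointing down it reaches from about 0.4 to 0.825 m from the base axis. Payload 7 kg.
Tool frame: the origin (TCP) lies at the very end of the fingers, on their centre line; the grasp point (between the pads) lies 19 mm behind it; z points along the fingers, y is the line along which they close (so a half turn about z gives the same grasp; the last joint's range is limited). The gripper opens to 88 mm and grips with 3 to 60 N. Pads are 19 mm wide; open, the fingers measure 130 mm over their backs; the gripper's body (78 mm by 193 mm) begins 47 mm behind the grasp point.
Start: joints at [86.35, 20.546, 0.682, 0, -70.136, -16.507], TCP at [0.233, 0.634, 0.227] pointing down, gripper open.
Joint ranges: [-176.03, 176.03], [-82.01, 121.73], [-58.28, 71.71], [-173.87, 95.51], [-174.79, -0.11], [-173.66, 173.66]. Speed limits (degrees/s): [136.94, 136.94, 172.46, 180, 180, 180].

### API

Orientations are given as [roll, pitch, yaw] about the fixed x, y, z axes, in that order (R = Rz(yaw) Ry(pitch) Rx(roll)).
In Python, from plant import get_obs, snapshot, camera_params, close_job, boxes_of, cut_out, landmark_of gives the robot as it stands.
- The arm moves only by the shell command python3 -m inch 'ROWS' [OPENING]. ROWS is text: rows parted by semicolons, each of 6 numbers parted by spaces: the shift along the tool's x, y, z in units of 30 cm (1.0 is 30 cm), then the turn, a rotation vector about the tool's x, y, z in units of pi rad (1.0 is pi rad). A call has 1 to 10 rows; each row is the pose to reach, as a shift and turn from the pose commanded when the call began, along the tool's axes at that moment, turning the shorter way round; what a row does not reach only later rows make up. A row lasts 1/12 s, in which the tool goes at most 41.7 mm and 7.16 degrees, less where a joint would pass 70% of its speed; a pose out of reach is approached as far as the arm can. A call with a number of a shift or a turn outside -1 to 1 is refused whole. A call with a gripper value outside its range is refused whole. OPENING is the closure, from -1 (fully open) to 1 (shut), set as the call begins (- or left out, the last holds). The fingers move at their own pace and stop on an object; the grip force is fixed at half the most. Time passes only in rows, so rows that repeat a pose let the fingers close. It gives the time, the measured TCP pose, the force, the opening and the grip force at its end, in the units of the state.
- get_obs(): the state, without advancing time (a new reading comes with each control period).
- snapshot(name): name is "scene" or "top" or "wrist"; returns the picture (420x560x3 uint8, red, green, blue); there is no depth.
- camera_params(name): a dict with "mtx" (3x3 intrinsics, pixels), "k1" (the pictures are not rectified: a ray, as slopes to the right and down, at radius r is drawn at 1 + k1 r^2 times it, then the intrinsics apply), "rvec" (rotation vector, rad) and "tvec" (3), from world to camera coordinates, as OpenCV has them. Camera axes: x right, y down, z forward; pixel columns grow to the right and rows downward; lengths in m; the calibration is good to about 2 mm. A picture is of the moment at which its call begins: read the wrist's pose just before it. camera_params takes no time and is no camera call; for the wrist camera it gives the pose at the moment of the call.
- close_job(): hands the job in; it is judged then, once.
Trained networks look in the newest picture that a camera, given by its name, has taken for a name from the list of things; names that differ only in an ending like _2 or _b are one class to them, and where a whole thing is asked for, a point or a joint stands for the part that bears it (a point fixed in the world has none). Each returns a list of dicts, best first, with "p" (0 to 1); they miss things now and then, are a little off and sometimes report something else, mostly with a low value. They report only what shows in the picture. A call takes as long as a camera call. They do not tell look-alikes from the thing itself.
- boxes_of(camera, thing): "rect" ([left, top, width, height] in pixels, round what is visible of it).
- cut_out(camera, thing): "pixels" (420x560 bool, what is visible of it) and "rect" ([left, top, width, height] in pixels, round what is visible of it).
- landmark_of(camera, thing): "uv" ([column, row] in pixels: a listed point, or the origin of a listed thing).
The state is a dict: "clock": time; "joint_pos": joint angles; "qvel": joint speeds; "tau": joint torques, N m; "tool_pos": TCP position; "orientation": TCP orientation; "force": force on the tool from outside, world axes, zero at the start; "moment": the same for the moment, N m; "opening": finger opening in m; "gripper_force": force on a finger pad.
Only numpy, scipy, OpenCV 4.12 (cv2) and the standard library are available. Lean on these libraries where they do the work, as an engineer would, in place of code of your own. Each camera call takes 0.05 s, during which the arm holds its last target. There are 200 camera calls.

## Working session

There is one attempt and no reset: what is moved stays moved. The work goes in short steps, Python scripts to look and compute and a shell command to move; the robot and the scene stay as the last step left them, time stands still between calls to the robot, and variables do not carry over. Pictures are saved under pics/ and viewed, at most 14 in all, crops included, and the job is handed in when it is done.

```bash
mkdir -p pics; ls; python3 - <<'E'
from plant import *
import cv2
o=get_obs();print({k:o[k] for k in('clock','tool_pos','orientation','opening')})
for c in('scene','top'):
    cv2.imwrite(f'pics/{c}0.png',snapshot(c)[:,:,::-1]); p=camera_params(c); print(c,p)
    for t in('tray','mat','tester','tester_slot','cartridge','cartridge_tab','ink_bottle','square_bottle','spray_can'):
        print(t,[(round(d['p'],2),[round(float(x)) for x in d['uv']]) for d in landmark_of(c,t)])
E
```

```text
pics
{'clock': 0.0, 'tool_pos': array([0.23246715, 0.63321138, 0.22565841]), 'orientation': array([ 1.79909408e+02, -9.38905455e-03, -2.01592071e+01]), 'opening': 0.0879062951591582}
scene {'mtx': array([[417.58121271,   0.        , 273.78793596],
       [  0.        , 417.58121271, 210.99597376],
       [  0.        ,   0.        ,   1.        ]]), 'k1': -0.11055741663259577, 'rvec': array([ 2.41873272,  0.65230079, -0.23081464]), 'tvec': array([-0.47301306, -0.17877982,  1.26838795])}
tray [(0.61, [293, 228])]
mat []
tester [(0.92, [296, 148])]
tester_slot [(0.72, [304, 120])]
cartridge [(0.8, [298, 230])]
cartridge_tab [(0.48, [284, 224])]
ink_bottle [(0.96, [291, 249]), (0.59, [282, 224])]
square_bottle [(0.81, [306, 213])]
spray_can [(0.97, [206, 253]), (0.72, [329, 178]), (0.56, [279, 223])]
top {'mtx': array([[406.65616322,   0.        , 285.88615567],
       [  0.        , 406.65616322, 219.08480086],
       [  0.        ,   0.        ,   1.        ]]), 'k1': -0.027735592937234845, 'rvec': array([ 2.20210457, -2.16605086,  0.10093758]), 'tvec': array([-0.01608856,  0.56663642,  0.85391037])}
tray [(0.61, [278, 210])]
mat [(0.78, [430, 275])]
tester [(0.86, [149, 270])]
tester_slot [(0.92, [118, 259])]
cartridge [(0.72, [278, 196])]
cartridge_tab [(0.78, [279, 208])]
ink_bottle [(0.72, [304, 190])]
square_bottle [(0.87, [250, 200])]
spray_can [(0.67, [277, 226]), (0.62, [181, 207]), (0.56, [349, 275])]
```

```bash
python3 - <<'E'
import cv2
for c in('scene','top'):
    i=cv2.imread(f'pics/{c}0.png'); cv2.imwrite(f'pics/{c}0b.png',cv2.resize(i,(800,600),interpolation=cv2.INTER_CUBIC))
E
```

```text
(no output)
```

View pics/scene0b.png

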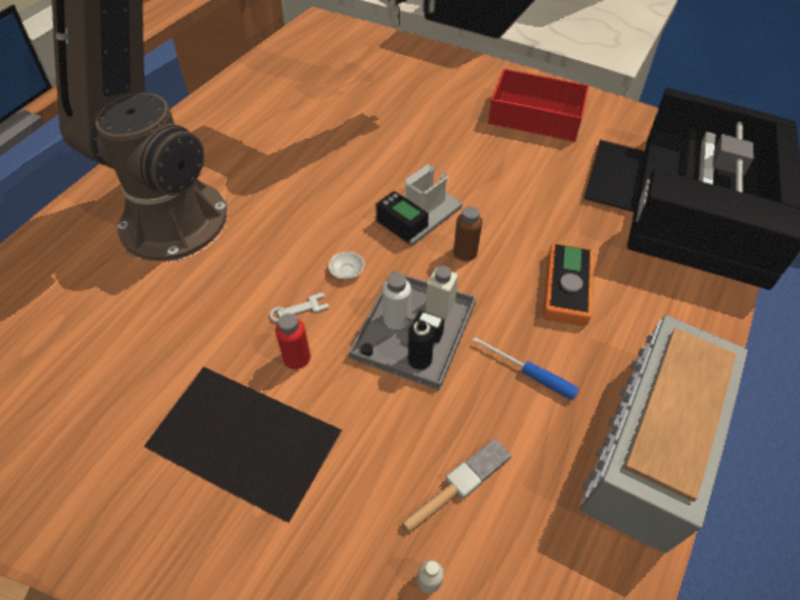

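View pics/top0b.png

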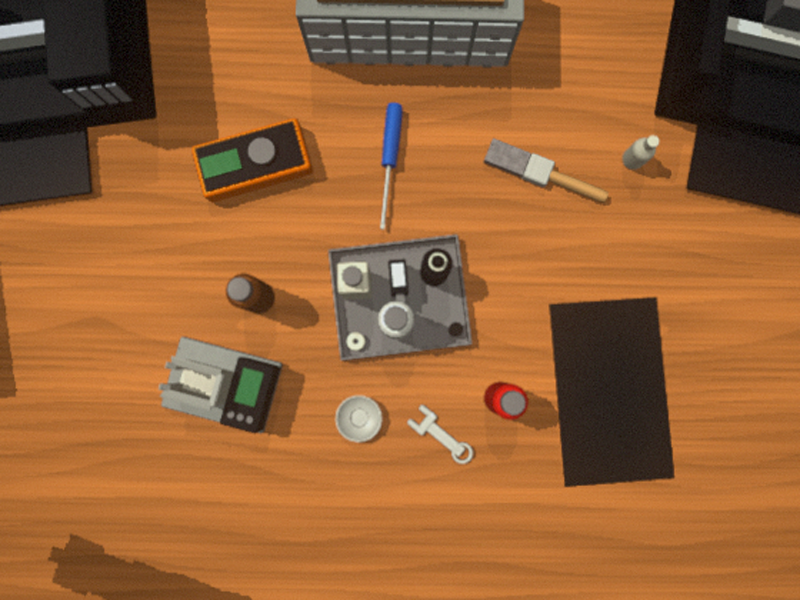

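The scene shows the tray in the middle, with the aluminium can at (397,300) in front, the white square bottle at (441,292) and the black ink bottle at (421,342). In the top view the mat is on the right, centred at about (612,392). The tester is on the left at about (220,385), with its slot facing left. The red and brown cans are decoys.

```bash
cat > h.py <<'E'
import numpy as np, cv2
from plant import *
from scipy.spatial.transform import Rotation as R
def pix2w(p,uv,z):
    uv=np.atleast_2d(np.array(uv,float)).reshape(-1,1,2)
    n=cv2.undistortPoints(uv,p['mtx'],np.array([p['k1'],0,0,0.])).reshape(-1,2)
    Rm=cv2.Rodrigues(p['rvec'])[0]; c=-Rm.T@p['tvec']
    d=np.c_[n,np.ones(len(n))]@Rm
    return c[:2]+d[:,:2]*((z-c[2])/d[:,2])[:,None]
def w2pix(p,X):
    return cv2.projectPoints(np.atleast_2d(np.array(X,float)),p['rvec'],p['tvec'],p['mtx'],np.array([p['k1'],0,0,0.]))[0].reshape(-1,2)
E
python3 - <<'E'
from h import *
np.set_printoptions(precision=4,suppress=True)
p=camera_params('top');s=560/800
def f(n,pts,z):print(n,pix2w(p,np.array(pts)*s,z).tolist() if 0 else pix2w(p,np.array(pts)*s,z).round(4).tolist())
f('mat',[(550,305),(656,297),(674,477),(565,487)],.003)
f('tray rim',[(330,250),(459,236),(471,346),(341,361)],.022)
f('sq cap',[(352,276)],.110); f('ink',[(437,262)],.118); f('can',[(396,318)],.118)
f('cart top',[(398,276)],.05)
f('red',[(514,403)],.114); f('brown',[(238,288)],.114)
for t,z in(('tray',0),('mat',0),('tester',0),('tester_slot',.08),('cartridge',.004),('cartridge_tab',.038),('ink_bottle',.004),('square_bottle',.004),('spray_can',.004)):
    for c in('top','scene'):
        snapshot(c) if t=='tray' else 0
        print(t,c,[(round(d['p'],2),pix2w(camera_params(c),d['uv'],z).round(3)[0].tolist()) for d in landmark_of(c,t)])
w=camera_params('wrist');print(w); Rm=cv2.Rodrigues(w['rvec'])[0];print(-Rm.T@w['tvec'],Rm)
E
```

```text
mat [[0.5847, -0.2267], [0.6001, -0.3937], [0.3237, -0.4172], [0.3073, -0.2491]]
tray rim [[0.6613, 0.1144], [0.6866, -0.0823], [0.5186, -0.1019], [0.4929, 0.0933]]
sq cap [[0.6091, 0.072]]
ink [[0.6291, -0.0435]]
can [[0.552, 0.0107]]
cart top [[0.619, 0.0097]]
red [[0.4406, -0.1494]]
brown [[0.5894, 0.226]]
tray top [(0.75, [0.594, 0.01])]
tray scene [(0.63, [0.591, 0.016])]
mat top [(0.59, [0.456, -0.326])]
mat scene [(0.92, [0.454, -0.32])]
tester top [(0.8, [0.455, 0.292]), (0.3, [0.62, 0.013])]
tester scene [(0.66, [0.45, 0.292])]
tester_slot top [(0.65, [0.471, 0.327]), (0.28, [0.461, 0.27])]
tester_slot scene [(0.68, [0.458, 0.32])]
cartridge top [(0.73, [0.626, 0.006])]
cartridge scene [(0.56, [0.618, 0.007]), (0.52, [0.614, 0.072])]
cartridge_tab top [(0.65, [0.589, 0.012]), (0.45, [0.552, 0.009])]
cartridge_tab scene [(0.49, [0.575, -0.003]), (0.38, [0.446, 0.376]), (0.28, [0.468, 0.244])]
ink_bottle top [(0.82, [0.631, -0.047]), (0.6, [0.448, -0.321])]
ink_bottle scene [(0.63, [0.631, -0.048]), (0.29, [0.554, 0.015])]
square_bottle top [(0.58, [0.61, 0.08])]
square_bottle scene [(0.82, [0.607, 0.073])]
spray_can top [(0.97, [0.556, 0.018]), (0.84, [0.446, -0.149]), (0.57, [0.587, 0.228])]
spray_can scene [(0.97, [0.444, -0.152]), (0.93, [0.557, 0.008])]
{'mtx': array([[333.3872,   0.    , 277.4462],
       [  0.    , 333.3872, 208.1409],
       [  0.    ,   0.    ,   1.    ]]), 'k1': -0.03180014233559556, 'rvec': array([-1.6849,  2.4106,  0.3771]), 'tvec': array([ 0.6766, -0.0374,  0.3924])}
[0.3114 0.6062 0.3856] [[-0.3437 -0.9391 -0.0007]
 [-0.8944  0.3272  0.3049]
 [-0.2861  0.1054 -0.9524]]
```

```bash
cat >> h.py <<'E'
def go(x,y,z,yaw,frm=None):
    """print row (tool axes, inch units) from present pose to target, tool down"""
    o=get_obs() if frm is None else None
    P,E=(o['tool_pos'],o['orientation']) if o else (np.array(frm[:3]),[180,0,frm[3]])
    A=R.from_euler('xyz',E,degrees=True); B=R.from_euler('xyz',[180,0,yaw],degrees=True)
    s=A.inv().apply(np.array([x,y,z])-P)/.3; r=(A.inv()*B).as_rotvec()/np.pi
    print(np.r_[s,r].round(4), 'dist mm',(np.linalg.norm(s)*300).round(),'rows',int(np.ceil(max(np.linalg.norm(s)*300/41.7,np.linalg.norm(r)*180/7.16))))
E
python3 -m inch '.3 .24 -.12 0 0 .12;.6 .5 -.25 0 0 .25;1 .83 -.25 0 0 .461;1 .83 -.25 0 0 .461;1 .83 -.25 0 0 .461;1 .83 -.25 0 0 .461;1 .83 -.25 0 0 .461;1 .83 -.25 0 0 .461;1 .83 -.25 0 0 .461;1 .83 -.25 0 0 .461'
python3 -m inch '0 0 0 0 0 0;0 0 0 0 0 0'
python3 - <<'E'
from h import *
o=get_obs();print(o['clock'],o['tool_pos'],o['orientation'],o['joint_pos'])
go(.44,.29,.30,-103)
E
```

```text
clock: 2.83
tool_pos: [0.4297, 0.2934, 0.303]
orientation: [-179.9, 0.1, -92.2]
force: [0.5, -0.0, -0.9]
opening: 0.0876
gripper_force: 0.0
clock: 3.0
tool_pos: [0.4291, 0.2954, 0.3022]
orientation: [-180.0, 0.1, -91.9]
force: [0.3, 0.5, -1.2]
opening: 0.0875
gripper_force: 0.0
3.0 [0.42906697 0.29543621 0.30215802] [-1.79961266e+02  6.39403706e-02 -9.18918826e+01] [ 5.61521341e+01  3.41412254e+00 -1.14760978e+01 -1.01206335e-03
 -7.50350286e+01 -5.80437776e+01]
[ 0.0169 -0.037   0.0072 -0.0002  0.0004  0.0617] dist mm 12.0 rows 2
```

```bash
python3 -m inch '0.017 -.037 0 0 0 .061;.017 -.037 0 0 0 .061;.017 -.037 0 0 0 .061'
python3 - <<'E'
from h import *
p=camera_params('wrist')
i=snapshot('wrist');cv2.imwrite('pics/w1r.png',i[:,:,::-1]);cv2.imwrite('pics/w1.png',cv2.resize(i[:,:,::-1],(800,600),interpolation=cv2.INTER_CUBIC))
import pickle;pickle.dump(p,open('w1.pkl','wb'))
for t,z in(('tester',.0),('tester_slot',.08)):
    print(t,[(round(d['p'],2),d['uv'],pix2w(p,d['uv'],z).round(4)[0].tolist()) for d in landmark_of('wrist',t)])
E
```

```text
clock: 3.25
tool_pos: [0.4392, 0.2916, 0.3011]
orientation: [180.0, -0.0, -102.8]
force: [-0.7, 0.1, -0.9]
opening: 0.0876
gripper_force: 0.0
tester [(0.86, [266.5, 168.8], [0.4559, 0.2959])]
tester_slot [(0.7, [259.7, 211.1], [0.4699, 0.3295])]
```

View pics/w1.png

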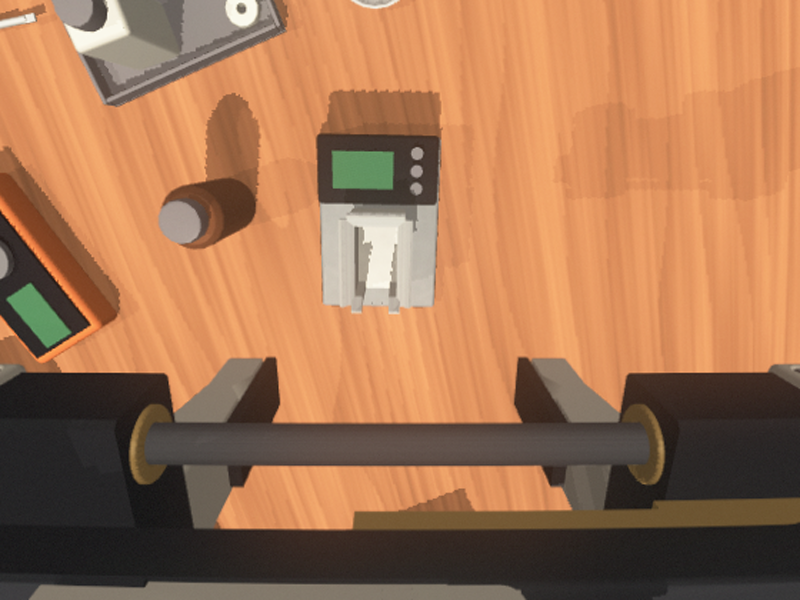

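The wrist view shows the tester square to the image. The console's top has corners at about (318,134), (440,135), (439,206) and (318,203), and the chute lips span columns ~340–412.

```bash
python3 - <<'E'
from h import *
import pickle
p=pickle.load(open('w1.pkl','rb'))
q=pix2w(p,np.array([(318,135),(440,136),(439,206),(318,203)])*.7,.055);print(q.round(4), q.mean(0).round(4))
for a,b in((0,1),(3,2),(0,3),(1,2)): 
    d=q[b]-q[a];print(np.degrees(np.arctan2(d[1],d[0])).round(1),np.linalg.norm(d).round(4))
i=cv2.imread('pics/w1r.png');c=i[120:230,210:325]
cv2.imwrite('pics/w1c.png',cv2.resize(c,None,fx=5,fy=5,interpolation=cv2.INTER_CUBIC))
E
```

```text
[[0.4813 0.19  ]
 [0.3853 0.2126]
 [0.3971 0.2676]
 [0.4959 0.2425]] [0.4399 0.2282]
166.7 0.0987
165.8 0.1019
74.5 0.0545
77.9 0.0562
```

View pics/w1c.png

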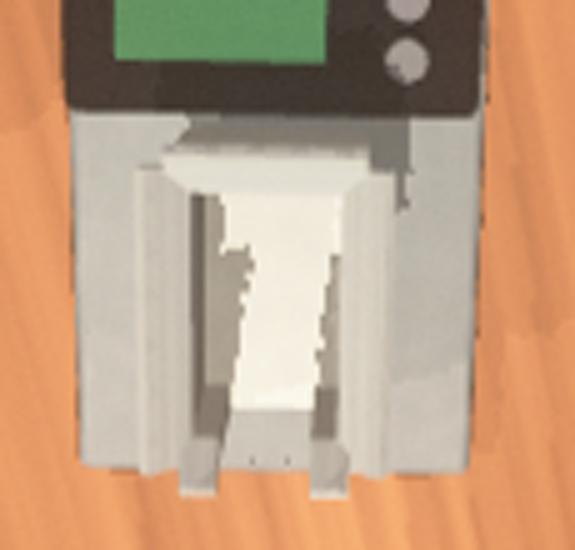

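```bash
python3 - <<'E'
from h import *
import pickle
p=pickle.load(open('w1.pkl','rb'))
f=lambda L:np.array(L)/5+[210,120]
yaw=np.radians(-103.8)
def T(x,y,z,o=(.4571,.2981)): return [o[0]+x*np.cos(yaw)-y*np.sin(yaw),o[1]+x*np.sin(yaw)+y*np.cos(yaw),z]
q=pix2w(p,f([(190,192),(343,192)]),.08);print(q,q.mean(0),'expect',T(.03,0,.08), np.linalg.norm(q[1]-q[0]))
print((w2pix(p,[T(.03,.018,.08),T(.03,-.018,.08),T(-.03,.018,.08),T(-.03,-.018,.08),T(.044,.0,.055),T(-.036,.011,.09),T(-.036,-.011,.09),T(-.03,.018,.03),T(-.03,-.018,.03)])-[210,120])*5)
E
```

```text
[[0.46790795 0.26493595]
 [0.43378538 0.27269843]] [0.45084667 0.26881719] expect [np.float64(0.4499439962726426), np.float64(0.2689659716027109), 0.08] 0.034994359593734536
[[191.76546063 190.41140363]
 [349.17643044 193.10933728]
 [193.82172215 440.39405189]
 [344.15602767 442.86695563]
 [274.61179093 117.01398875]
 [220.44023497 478.15501722]
 [314.12189419 479.68622799]
 [208.74759192 383.75968776]
 [343.04937181 385.99146908]]
```

```bash
python3 - <<'E'
from h import *
go(.58,.10,.30,-83)
E
```

```text
[ 5.220e-01 -5.975e-01  4.300e-03  1.000e-04 -1.000e-04 -1.084e-01] dist mm 238.0 rows 6
```

```bash
python3 -m inch '.09 -.1 0 0 0 -.02;.18 -.2 0 0 0 -.04;.27 -.3 0 0 0 -.06;.35 -.4 0 0 0 -.08;.44 -.5 0 0 0 -.1;.522 -.598 0 0 0 -.108;.522 -.598 0 0 0 -.108;.522 -.598 0 0 0 -.108;.522 -.598 0 0 0 -.108'
python3 - <<'E'
from h import *
p=camera_params('wrist')
i=snapshot('wrist');cv2.imwrite('pics/w2.png',cv2.resize(i[:,:,::-1],(800,600),interpolation=cv2.INTER_CUBIC))
import pickle;pickle.dump(p,open('w2.pkl','wb'))
for t,z in(('cartridge',.004),('cartridge_tab',.038),('ink_bottle',.004),('square_bottle',.004),('spray_can',.004)):
    print(t,[(round(d['p'],2),(np.array(d['uv'])/.7).round(),pix2w(p,d['uv'],z).round(4)[0].tolist()) for d in landmark_of('wrist',t)])
E
```

```text
clock: 4.15
tool_pos: [0.5796, 0.099, 0.3012]
orientation: [180.0, -0.0, -83.3]
force: [0.1, 0.9, 0.5]
opening: 0.0879
gripper_force: 0.0
cartridge [(0.75, array([366., 133.]), [0.6185, 0.0105])]
cartridge_tab [(0.72, array([412., 133.]), [0.5782, 0.0067])]
ink_bottle [(0.86, array([358.,  73.]), [0.6308, -0.0389])]
square_bottle [(0.68, array([369., 208.]), [0.6089, 0.0771])]
spray_can [(0.79, array([370., 355.]), [0.5923, 0.2291]), (0.67, array([438., 147.]), [0.552, 0.0147]), (0.43, array([484., 497.]), [0.4419, 0.3939]), (0.19, array([369., 207.]), [0.609, 0.0761])]
```

View pics/w2.png

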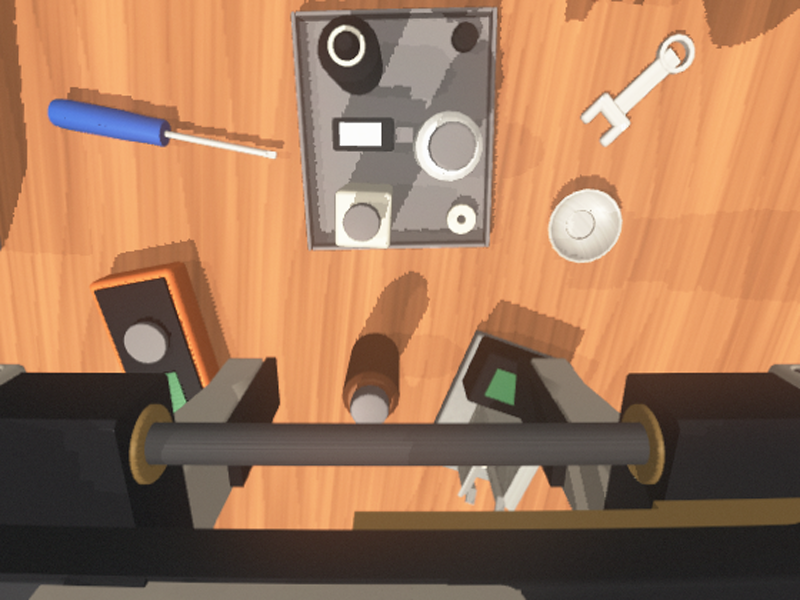

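The wrist view shows the ink bottle's nozzle at (347,45), the square cap at (361,222), the can's cap at (452,146) and the cartridge's top at (363,134). The tab is at (404,133) and points towards the robot (tray -x). That contradicts the text, so I'll check it again once the can is out.

```bash
python3 - <<'E'
from h import *
import pickle
p=pickle.load(open('w2.pkl','rb'))
f=lambda L,z:pix2w(p,np.array(L)*.7,z).round(4).tolist()
print('ink',f([(347,45)],.118),'sq',f([(361,222)],.110),'can',f([(452,146)],.118),'cart',f([(363,134)],.05))
q=pix2w(p,np.array([(336,192),(390,191),(390,247),(335,246)])*.7,.092);print('sq body top',q.round(4),q.mean(0))
d=q[1]-q[0];print(np.degrees(np.arctan2(d[1],d[0])));d=q[2]-q[3];print(np.degrees(np.arctan2(d[1],d[0])))
q=pix2w(p,np.array([(336,118),(393,117),(393,151),(333,151)])*.7,.05);print('cart',q.round(4))
d=q[1]-q[0];print(np.degrees(np.arctan2(d[1],d[0])));d=q[2]-q[3];print(np.degrees(np.arctan2(d[1],d[0])))
q=pix2w(p,np.array([(293,12),(496,9),(490,247),(311,250)])*.7,.022);print('tray',q.round(4),q.mean(0))
for c in((.552,.011),): print('can',go(*c,.075,-83))
E
```

```text
ink [[0.6293, -0.0407]] sq [[0.6095, 0.0745]] can [[0.552, 0.0137]] cart [[0.618, 0.0122]]
sq body top [[0.6315 0.0569]
 [0.5909 0.0513]
 [0.5859 0.0943]
 [0.6289 0.0985]] [0.60929726 0.07524791]
-172.24188400412535
-174.3270639892875
cart [[ 0.641   0.0024]
 [ 0.5952 -0.0037]
 [ 0.5921  0.0226]
 [ 0.6414  0.0284]]
-172.35217482756158
-173.29615622266107
tray [[ 0.6864 -0.0768]
 [ 0.5215 -0.0986]
 [ 0.4921  0.0977]
 [ 0.6582  0.1203]] [0.58956099 0.01063399]
[ 2.831e-01  1.259e-01  7.562e-01 -2.000e-04  1.000e-04 -1.100e-03] dist mm 245.0 rows 6
can None
```

```bash
python3 -m inch '.1 .05 .1 0 0 0;.2 .1 .25 0 0 0;.28 .126 .37 0 0 0;.28 .126 .48 0 0 0;.28 .126 .58 0 0 0;.28 .126 .67 0 0 0;.28 .126 .74 0 0 0;.28 .126 .785 0 0 0;.28 .126 .804 0 0 0;.28 .126 .804 0 0 0' -1
python3 -m inch '0 0 0 0 0 0;0 0 0 0 0 0;0 0 0 0 0 0;0 0 0 0 0 0;0 0 0 0 0 0;0 0 0 0 0 0;0 0 0 0 0 0;0 0 0 0 0 0' 1
```

```text
clock: 5.28
tool_pos: [0.5512, 0.0111, 0.0593]
orientation: [179.9, -0.0, -83.3]
force: [-0.5, -0.2, 0.8]
opening: 0.0876
gripper_force: 0.0
clock: 5.95
tool_pos: [0.5521, 0.0109, 0.0607]
orientation: [-180.0, 0.0, -83.3]
force: [-1.9, -0.8, 4.0]
opening: 0.0496
gripper_force: 30.0
```

```bash
python3 -m inch '0 0 -.1 0 0 0;0 0 -.22 0 0 0;0 0 -.34 0 0 0;.03 .02 -.44 0 0 0;.12 .08 -.467 0 0 0;.22 .149 -.467 0 0 0;.32 .217 -.467 0 0 0;.42 .284 -.467 0 0 0;.52 .352 -.467 0 0 0;.62 .42 -.467 0 0 0' | tail -2
python3 -m inch '.1 .068 0 0 0 0;.2 .135 0 0 0 0;.3 .203 0 0 0 0;.4 .27 0 0 0 0;.47 .318 0 0 0 0;.518 .35 0 0 0 0;.518 .35 .1 0 0 0;.518 .35 .22 0 0 0;.518 .35 .32 0 0 0;.518 .35 .39 0 0 0'
python3 -m inch '0 0 .03 0 0 0;0 0 .055 0 0 0;0 0 .072 0 0 0;0 0 .077 0 0 0;0 0 .077 0 0 0;0 0 .077 0 0 0'
```

```text
opening: 0.0495
gripper_force: 30.0
clock: 7.62
tool_pos: [0.3605, -0.3544, 0.0806]
orientation: [179.9, 0.1, -83.4]
force: [-0.9, 0.3, -1.2]
opening: 0.0491
gripper_force: 30.0
clock: 8.12
tool_pos: [0.363, -0.3554, 0.0613]
orientation: [-179.9, -0.1, -83.3]
force: [-0.1, -0.0, -1.5]
opening: 0.0495
gripper_force: 30.0
```

```bash
python3 -m inch '0 0 .004 0 0 0;0 0 .004 0 0 0' | tail -5
python3 -m inch '0 0 0 0 0 0;0 0 0 0 0 0;0 0 0 0 0 0;0 0 0 0 0 0;0 0 -.1 0 0 0;0 0 -.22 0 0 0;0 0 -.34 0 0 0;0 0 -.44 0 0 0;0 0 -.467 0 0 0;0 0 -.467 0 0 0' -1
python3 - <<'E'
from h import *
cv2.imwrite('pics/t3.png',snapshot('top')[150:400,250:500,::-1])
go(.629,-.042,.2,-83.3)
go(.629,-.042,.2,-83.3,(.59,-.1,.2,-83.3))
E
```

```text
tool_pos: [0.3627, -0.3552, 0.0598]
orientation: [-179.9, -0.0, -83.3]
force: [-0.1, 0.3, -1.3]
opening: 0.0495
gripper_force: 30.0
clock: 9.12
tool_pos: [0.3638, -0.3559, 0.2024]
orientation: [-179.7, -0.2, -83.3]
force: [0.2, 0.8, -1.2]
opening: 0.0877
gripper_force: 0.0
[-9.3380e-01 -1.0027e+00  2.2000e-03 -8.0000e-04 -4.0000e-04 -1.0000e-04] dist mm 411.0 rows 10
[-0.1768 -0.1517 -0.      0.      0.      0.    ] dist mm 70.0 rows 2
```

View pics/t3.png

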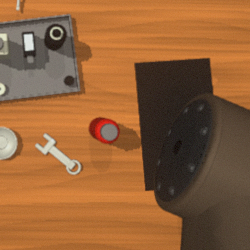

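The crop shows the tray at upper left without the can, and the arm hiding the mat. The cartridge tab shows below it at about (28,57), towards the robot. Next is the ink bottle.

```bash
python3 -m inch '-.05 -.053 0 0 0 0;-.14 -.15 0 0 0 0;-.23 -.247 0 0 0 0;-.32 -.343 0 0 0 0;-.41 -.44 0 0 0 0;-.5 -.537 0 0 0 0;-.6 -.644 0 0 0 0;-.7 -.752 0 0 0 0;-.8 -.859 0 0 0 0;-.88 -.945 0 0 0 0' | grep tool
python3 -m inch '-.045 -.045 0 0 0 0;-.054 -.058 0 0 0 0;-.054 -.058 .1 0 0 0;-.054 -.058 .2 0 0 0;-.054 -.058 .3 0 0 0;-.054 -.058 .38 0 0 0;-.054 -.058 .44 0 0 0;-.054 -.058 .467 0 0 0;-.054 -.058 .47 0 0 0;-.054 -.058 .47 0 0 0'
python3 -m inch '0 0 0 0 0 0;0 0 0 0 0 0;0 0 0 0 0 0;0 0 0 0 0 0;0 0 0 0 0 0;0 0 0 0 0 0;0 0 0 0 0 0;0 0 0 0 0 0' 1
python3 - <<'E'
from h import *
go(.452,-.287,.2,-83.3,(.629,-.042,.2,-83.3))
E
```

```text
tool_pos: [0.6129, -0.0585, 0.1971]
clock: 10.83
tool_pos: [0.6278, -0.0427, 0.0579]
orientation: [179.9, -0.0, -83.3]
force: [-0.1, -0.0, 1.2]
opening: 0.088
gripper_force: 0.0
clock: 11.5
tool_pos: [0.6284, -0.0422, 0.0585]
orientation: [-180.0, 0.0, -83.3]
force: [-0.1, 0.9, 1.0]
opening: 0.0435
gripper_force: 29.9
[0.7423 0.6813 0.     0.     0.     0.    ] dist mm 302.0 rows 8
```

```bash
python3 -m inch '0 0 -.1 0 0 0;0 0 -.22 0 0 0;0 0 -.34 0 0 0;0 0 -.44 0 0 0;.05 .046 -.467 0 0 0;.13 .119 -.467 0 0 0;.22 .202 -.467 0 0 0;.31 .285 -.467 0 0 0;.4 .367 -.467 0 0 0;.49 .45 -.467 0 0 0' | tail -2
python3 -m inch '.08 .073 0 0 0 0;.16 .147 0 0 0 0;.22 .2 0 0 0 0;.252 .231 0 0 0 0;.252 .231 .1 0 0 0;.252 .231 .2 0 0 0;.252 .231 .3 0 0 0;.252 .231 .38 0 0 0;.252 .231 .43 0 0 0;.252 .231 .46 0 0 0'|tail -2
python3 -m inch '0 0 .009 0 0 0;0 0 .009 0 0 0;0 0 .009 0 0 0;0 0 .009 0 0 0'
python3 -m inch '0 0 0 0 0 0;0 0 0 0 0 0;0 0 0 0 0 0;0 0 0 0 0 0;0 0 -.1 0 0 0;0 0 -.22 0 0 0;0 0 -.34 0 0 0;0 0 -.44 0 0 0;0 0 -.467 0 0 0;0 0 -.467 0 0 0' -1
python3 - <<'E'
from h import *
go(.6093,.0738,.2,-83.3)
E
```

```text
opening: 0.0433
gripper_force: 29.9
opening: 0.0435
gripper_force: 29.9
clock: 13.5
tool_pos: [0.4517, -0.2871, 0.0583]
orientation: [-179.9, -0.0, -83.3]
force: [0.6, 0.3, -1.6]
opening: 0.0429
gripper_force: 30.0
clock: 14.33
tool_pos: [0.4528, -0.2876, 0.2011]
orientation: [-179.7, -0.1, -83.3]
force: [0.4, -0.2, -0.3]
opening: 0.0873
gripper_force: 0.0
[-1.1356e+00 -6.5880e-01  4.5000e-03 -1.8000e-03 -8.0000e-04  0.0000e+00] dist mm 394.0 rows 10
```

```bash
python3 -m inch '-.06 -.035 0 0 0 0;-.16 -.093 0 0 0 0;-.27 -.157 0 0 0 0;-.38 -.22 0 0 0 0;-.49 -.284 0 0 0 0;-.6 -.348 0 0 0 0;-.71 -.412 0 0 0 0;-.82 -.476 0 0 0 0;-.93 -.54 0 0 0 0;-1 -.58 0 0 0 0' | grep tool
python3 -m inch '-.09 -.052 0 0 0 0;-.134 -.078 0 0 0 0;-.134 -.078 .1 0 0 0;-.134 -.078 .2 0 0 0;-.134 -.078 .3 0 0 0;-.134 -.078 .38 0 0 0;-.134 -.078 .44 0 0 0;-.134 -.078 .467 0 0 0;-.134 -.078 .467 0 0 0;-.134 -.078 .467 0 0 0'
python3 -m inch '0 0 0 0 0 0;0 0 0 0 0 0;0 0 0 0 0 0;0 0 0 0 0 0;0 0 0 0 0 0;0 0 0 0 0 0;0 0 0 0 0 0;0 0 0 0 0 0' 1
python3 - <<'E'
from h import *
go(.5517,-.339,.2,-83.3)
E
```

```text
tool_pos: [0.5895, 0.0341, 0.1961]
clock: 16.0
tool_pos: [0.6076, 0.0735, 0.0575]
orientation: [180.0, -0.0, -83.3]
force: [1.0, -0.4, 0.1]
opening: 0.0873
gripper_force: 0.0
clock: 16.67
tool_pos: [0.6078, 0.0739, 0.0578]
orientation: [-180.0, 0.0, -83.3]
force: [-0.2, 1.4, 1.0]
opening: 0.0444
gripper_force: 29.6
[ 1.3451e+00  3.4590e-01 -4.7410e-01 -2.0000e-04  0.0000e+00 -1.0000e-04] dist mm 440.0 rows 11
```

```bash
python3 -m inch '0 0 -.1 0 0 0;0 0 -.22 0 0 0;0 0 -.34 0 0 0;0 0 -.44 0 0 0;.05 .013 -.467 0 0 0;.15 .039 -.467 0 0 0;.26 .067 -.467 0 0 0;.37 .095 -.467 0 0 0;.48 .123 -.467 0 0 0;.6 .154 -.467 0 0 0' | tail -2
python3 -m inch '.12 .031 0 0 0 0;.24 .062 0 0 0 0;.36 .093 0 0 0 0;.48 .123 0 0 0 0;.6 .154 0 0 0 0;.69 .178 0 0 0 0;.745 .192 0 0 0 0;.745 .192 .1 0 0 0;.745 .192 .2 0 0 0;.745 .192 .3 0 0 0'|tail -2
python3 -m inch '0 0 .07 0 0 0;0 0 .12 0 0 0;0 0 .15 0 0 0;0 0 .168 0 0 0;0 0 .168 0 0 0;0 0 .168 0 0 0'
python3 -m inch '0 0 0 0 0 0;0 0 0 0 0 0;0 0 0 0 0 0;0 0 0 0 0 0;0 0 -.1 0 0 0;0 0 -.22 0 0 0;0 0 -.34 0 0 0;0 0 -.44 0 0 0;0 0 -.467 0 0 0;0 0 -.467 0 0 0' -1
python3 - <<'E'
from h import *
go(.54,.1,.30,-83.3)
E
```

```text
opening: 0.0442
gripper_force: 29.6
opening: 0.0444
gripper_force: 29.6
clock: 18.83
tool_pos: [0.5518, -0.3392, 0.0579]
orientation: [-180.0, -0.0, -83.3]
force: [-0.5, 0.4, -1.4]
opening: 0.0438
gripper_force: 29.7
clock: 19.67
tool_pos: [0.5532, -0.3398, 0.2016]
orientation: [-179.7, -0.2, -83.3]
force: [-0.9, -0.1, -0.1]
opening: 0.0874
gripper_force: 0.0
[-1.460e+00 -1.295e-01 -3.318e-01 -1.900e-03 -1.000e-03  0.000e+00] dist mm 451.0 rows 11
```

```bash
python3 -m inch '-.06 0 -.05 0 0 0;-.17 0 -.1 0 0 0;-.29 0 -.15 0 0 0;-.41 0 -.167 0 0 0;-.53 0 -.167 0 0 0;-.65 0 -.167 0 0 0;-.77 0 -.167 0 0 0;-.88 0 -.167 0 0 0;-.96 0 -.167 0 0 0;-1 0 -.167 0 0 0' | grep tool
python3 - <<'E'
from h import *
go(.52,.01,.25,6.7)
E
```

```text
tool_pos: [0.5157, -0.0387, 0.2469]
[-1.595e-01 -3.330e-02 -1.040e-02  0.000e+00  3.000e-04 -4.995e-01] dist mm 49.0 rows 13
```

```bash
python3 -m inch '-.03 0 0 0 0 -.04;-.08 -.02 0 0 0 -.08;-.12 -.033 0 0 0 -.12;-.16 -.033 0 0 0 -.16;-.16 -.033 0 0 0 -.2;-.16 -.033 0 0 0 -.24;-.16 -.033 0 0 0 -.28;-.16 -.033 0 0 0 -.32;-.16 -.033 0 0 0 -.36;-.16 -.033 0 0 0 -.4' | grep -E 'tool|orie'
python3 -m inch '0 0 0 0 0 -.04;0 0 0 0 0 -.08;0 0 0 0 0 -.1;0 0 0 0 0 -.1;0 0 0 0 0 -.1' 
python3 - <<'E'
from h import *
p=camera_params('wrist')
i=snapshot('wrist');cv2.imwrite('pics/w4.png',cv2.resize(i[:,:,::-1],(800,600),interpolation=cv2.INTER_CUBIC))
import pickle;pickle.dump(p,open('w4.pkl','wb'))
snapshot('top');snapshot('scene')
for c,t,z in(('wrist','cartridge',.004),('wrist','cartridge_tab',.038),('top','cartridge',.004),('top','cartridge_tab',.038),('scene','ink_bottle',.003),('scene','square_bottle',.003),('scene','spray_can',.003)):
    print(t,[(round(d['p'],2),(np.array(d['uv'])/.7).round(),pix2w(camera_params(c),d['uv'],z).round(4)[0].tolist()) for d in landmark_of(c,t)])
E
```

```text
tool_pos: [0.5205, 0.0074, 0.2467]
orientation: [180.0, 0.1, -11.4]
clock: 21.75
tool_pos: [0.5206, 0.0074, 0.2469]
orientation: [180.0, 0.1, 6.1]
force: [-0.1, 0.2, -0.1]
opening: 0.0877
gripper_force: 0.0
cartridge [(0.72, array([409., 123.]), [0.622, 0.0097])]
cartridge_tab [(0.65, array([410., 181.]), [0.5794, 0.0054])]
cartridge []
cartridge_tab []
ink_bottle [(0.56, array([254., 425.]), [0.4572, -0.2926])]
square_bottle [(0.71, array([284., 477.]), [0.5535, -0.3401])]
spray_can [(0.7, array([467., 252.]), [0.5948, 0.2243]), (0.68, array([297., 360.]), [0.4452, -0.154]), (0.61, array([192., 430.]), [0.3736, -0.3533])]
```

View pics/w4.png

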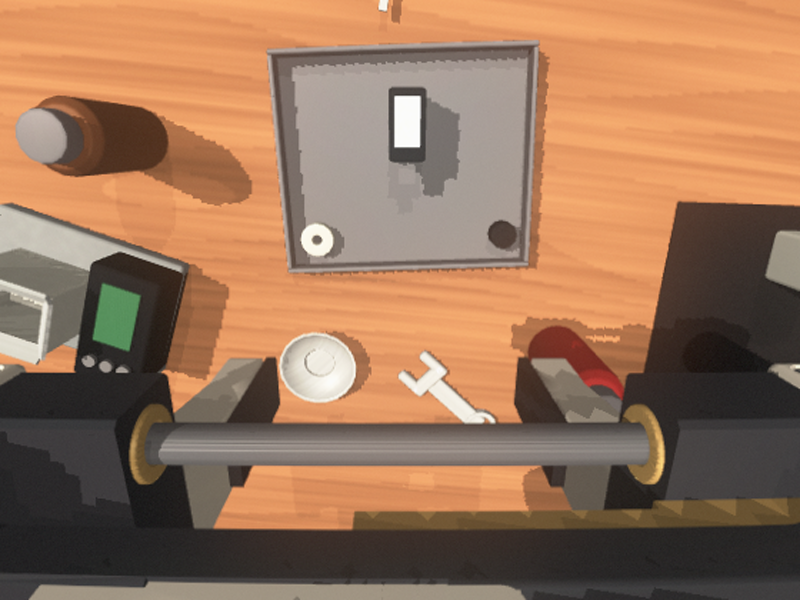

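The tray now holds only the cartridge, top centre at (407,125). Its tab at (404,178) is clearly on the robot's side (tray -x), not away from the robot as the text says. I'll go by the picture.

```bash
python3 - <<'E'
from h import *
import pickle
p=pickle.load(open('w4.pkl','rb'))
q=pix2w(p,np.array([(390,88),(424,88),(425,161),(390,161)])*.7,.05);print(q.round(4),q.mean(0).round(4))
for a,b in((3,0),(2,1)):
    d=q[b]-q[a];print(np.degrees(np.arctan2(d[1],d[0])),np.linalg.norm(d))
go(.6195,.0105,.25,6.7)
E
```

```text
[[ 0.6413  0.0262]
 [ 0.6438  0.0028]
 [ 0.5954 -0.004 ]
 [ 0.5927  0.0211]] [0.6183 0.0115]
5.980271676417805 0.04887639616457609
7.977427507306988 0.04889921340616341
[ 0.3279  0.027  -0.008  -0.     -0.     -0.0023] dist mm 99.0 rows 3
```

```bash
python3 -m inch '.08 .01 .05 0 0 0;.18 .015 .12 0 0 0;.27 .02 .22 0 0 0;.325 .025 .32 0 0 0;.325 .025 .42 0 0 0;.325 .025 .52 0 0 0;.325 .025 .61 0 0 0;.325 .025 .68 0 0 0;.325 .025 .713 0 0 0;.325 .025 .713 0 0 0' | grep -E 'tool|orie'
python3 -m inch '0 0 0 0 0 0;0 0 0 0 0 0' | grep -E 'tool|force'
python3 -m inch '0 0 0 0 0 0;0 0 0 0 0 0;0 0 0 0 0 0;0 0 0 0 0 0;0 0 0 0 0 0;0 0 0 0 0 0;0 0 0 0 0 0;0 0 0 0 0 0;0 0 0 0 0 0' 1
python3 - <<'E'
from h import *
go(.4575,.298,.18,-103.3)
go(.4575,.298,.18,-103.3,(.54,.15,.18,-43))
E
```

```text
tool_pos: [0.617, 0.0106, 0.0311]
orientation: [180.0, 0.3, 6.3]
tool_pos: [0.6197, 0.0113, 0.0353]
force: [0.6, 0.4, 1.9]
gripper_force: 0.0
clock: 24.0
tool_pos: [0.6185, 0.011, 0.0336]
orientation: [180.0, 0.0, 6.3]
force: [0.3, -0.4, -0.3]
opening: 0.0328
gripper_force: 0.0
[-0.4285 -1.0099 -0.488   0.      0.      0.6089] dist mm 360.0 rows 16
[-0.5376 -0.1733 -0.      0.     -0.      0.335 ] dist mm 169.0 rows 9
```

```bash
python3 -m inch '0 0 0 0 0 0;0 0 0 0 0 0;0 0 0 0 0 0;0 0 0 0 0 0' 1 | tail -2
python3 -m inch '0 0 -.08 0 0 0;0 0 -.18 0 0 0;0 0 -.29 0 0 0;0 0 -.39 0 0 0;0 0 -.46 0 0 0;0 0 -.5 0 0 0;0 0 -.5 0 0 0' | grep -E 'tool|orie|open|grip'
python3 -m inch '-.03 -.06 0 0 0 .036;-.06 -.13 0 0 0 .072;-.09 -.21 0 0 0 .108;-.12 -.29 0 0 0 .144;-.16 -.37 0 0 0 .18;-.2 -.45 0 0 0 .216;-.23 -.53 0 0 0 .252;-.26 -.61 0 0 0 .288;-.3 -.69 0 0 0 .324;-.33 -.76 0 0 0 .36' | grep -E 'tool|orie|open|grip'
python3 - <<'E'
from h import *
go(.4575,.298,.18,-103.3)
E
```

```text
opening: 0.0257
gripper_force: 30.0
tool_pos: [0.6202, 0.0113, 0.1873]
orientation: [-180.0, -0.3, 6.3]
opening: 0.0256
gripper_force: 30.0
tool_pos: [0.4936, 0.2276, 0.1825]
orientation: [179.9, 0.0, -58.8]
opening: 0.0257
gripper_force: 30.0
[-2.630e-01 -1.870e-02  8.500e-03  5.000e-04 -2.000e-04  2.471e-01] dist mm 79.0 rows 7
```

```bash
python3 -m inch '-.05 0 0 0 0 .036;-.1 -.01 0 0 0 .072;-.15 -.015 0 0 0 .108;-.2 -.019 0 0 0 .144;-.25 -.019 0 0 0 .18;-.263 -.019 0 0 0 .216;-.263 -.019 0 0 0 .244;-.263 -.019 0 0 0 .244;-.263 -.019 0 0 0 .244;-.263 -.019 0 0 0 .244' | grep -E 'tool|orie|open|grip'
python3 - <<'E'
from h import *
go(.4575,.298,.14,-103.3)
p=camera_params('wrist')
i=snapshot('wrist');cv2.imwrite('pics/w5.png',cv2.resize(i[:,:,::-1],(800,600),interpolation=cv2.INTER_CUBIC))
yaw=np.radians(-103.3)
def T(x,y,z,o=(.4575,.298)): return [o[0]+x*np.cos(yaw)-y*np.sin(yaw),o[1]+x*np.sin(yaw)+y*np.cos(yaw),z]
print((w2pix(p,[T(.03,.018,.08),T(.03,-.018,.08),T(.044,.05,.055),T(.044,-.05,.055),T(.1,.05,.055),T(.1,-.05,.055)])/.7).round())
E
```

```text
tool_pos: [0.4586, 0.2966, 0.1831]
orientation: [180.0, -0.0, -102.3]
opening: 0.0254
gripper_force: 30.0
[-3.800e-03  4.400e-03  1.437e-01  1.000e-04 -2.000e-04  5.800e-03] dist mm 43.0 rows 2
[[368. 243.]
 [433. 245.]
 [317. 211.]
 [484. 214.]
 [315. 112.]
 [491. 116.]]
```

View pics/w5.png

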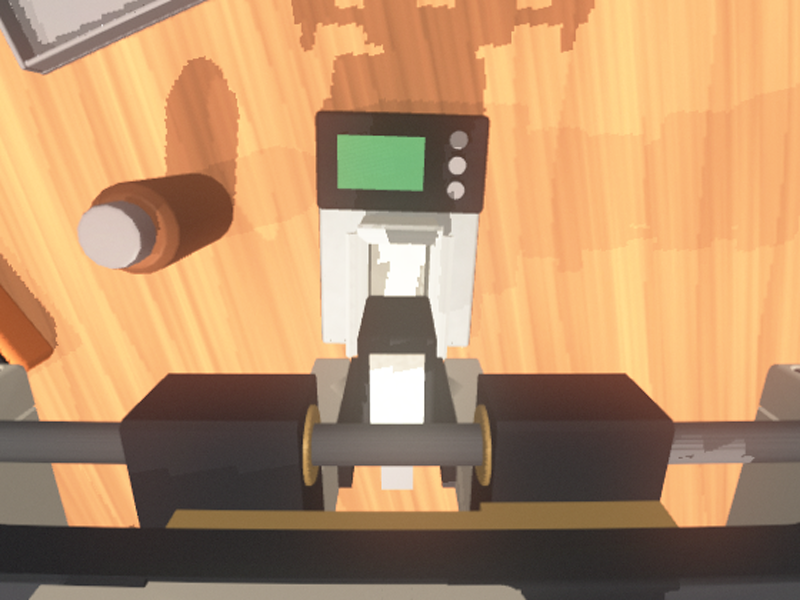

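The wrist view shows the cartridge above the chute. Its tab points to the slot side at (397,480), and the console corners lie within ~2 px of prediction, so I'm lowering it.

```bash
python3 -m inch '-.004 .004 .04 0 0 .005;-.004 .004 .09 0 0 .005;-.004 .004 .14 0 0 .005;-.004 .004 .18 0 0 .005;-.004 .004 .21 0 0 .005;-.004 .004 .235 0 0 .005;-.004 .004 .255 0 0 .005;-.004 .004 .275 0 0 .005;-.004 .004 .29 0 0 .005;-.004 .004 .29 0 0 .005'
python3 -m inch '0 0 0 0 0 0;0 0 0 0 0 0'
```

```text
clock: 27.47
tool_pos: [0.4576, 0.2981, 0.0959]
orientation: [180.0, -0.1, -103.3]
force: [0.2, -1.0, -1.1]
opening: 0.0256
gripper_force: 30.0
clock: 27.63
tool_pos: [0.4581, 0.2986, 0.0971]
orientation: [-180.0, 0.0, -103.3]
force: [0.4, 0.2, 0.3]
opening: 0.0258
gripper_force: 30.0
```

```bash
python3 -m inch '0 0 0 0 0 0;0 0 0 0 0 0;0 0 0 0 0 0;0 0 0 0 0 0;0 0 0 0 0 0;0 0 -.08 0 0 0;0 0 -.18 0 0 0;0 0 -.29 0 0 0;0 0 -.38 0 0 0;0 0 -.4 0 0 0' -1
python3 -m inch '0 0 -.05 0 0 0;0 0 -.14 0 0 0;-.1 0 -.24 0 0 0;-.2 0 -.3 0 0 0;-.2 0 -.3 0 0 0'
python3 - <<'E'
from h import *
p=camera_params('wrist')
i=snapshot('wrist');cv2.imwrite('pics/w6.png',cv2.resize(i[100:300,150:400,::-1],None,fx=3,fy=3,interpolation=cv2.INTER_CUBIC))
yaw=np.radians(-103.3)
def T(x,y,z,o=(.4575,.298)): return [o[0]+x*np.cos(yaw)-y*np.sin(yaw),o[1]+x*np.sin(yaw)+y*np.cos(yaw),z]
C=[(.025,.013),(.025,-.013),(-.025,-.013),(-.025,.013)]
for z in(.076,.11): print(z,((w2pix(p,[T(*c,z) for c in C])-[150,100])*3).round())
for t,z in(('cartridge',.03),('cartridge_tab',.064)):
    print(t,[(round(d['p'],2),(3*(np.array(d['uv'])-[150,100])).round(),pix2w(p,d['uv'],z).round(4)[0].tolist()) for d in landmark_of('wrist',t)])
E
```

```text
clock: 28.47
tool_pos: [0.4596, 0.2999, 0.2219]
orientation: [-179.8, 0.3, -103.3]
force: [-0.1, 1.5, 0.4]
opening: 0.0851
gripper_force: 0.0
clock: 28.88
tool_pos: [0.4739, 0.3613, 0.3104]
orientation: [-179.8, 0.3, -103.2]
force: [0.3, 1.2, -0.7]
opening: 0.0876
gripper_force: 0.0
0.076 [[355. -23.]
 [425. -23.]
 [423. 113.]
 [356. 113.]]
0.11 [[352. -25.]
 [429. -25.]
 [426. 123.]
 [353. 123.]]
cartridge [(0.66, array([393.,  40.]), [0.4556, 0.2978])]
cartridge_tab [(0.74, array([397., 158.]), [0.4647, 0.3418])]
```

View pics/w6.png

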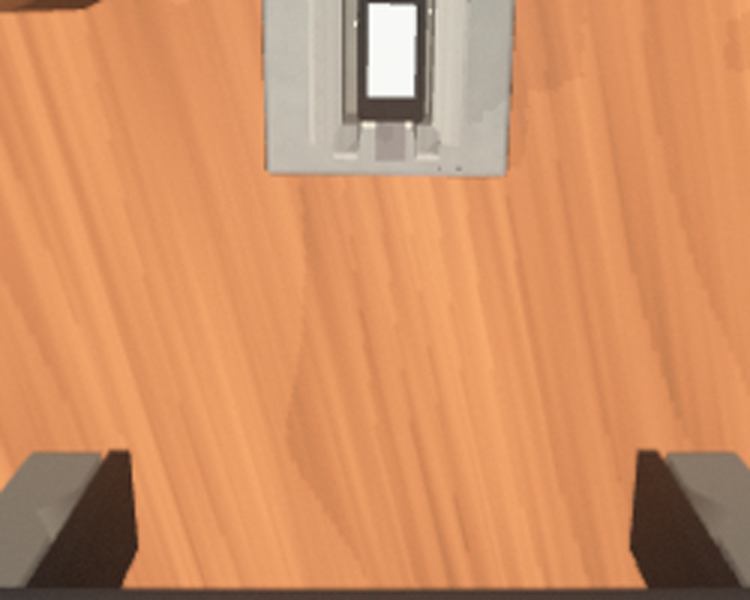

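The chute view shows the cartridge's top at (390,55), 67 px wide, which matches z = 76 mm, so it is on the well floor. The tab is in the slot at (392,140). Now the containers go back.

```bash
python3 -m inch '.06 0 0 0 0 -.02;.17 0 0 0 0 -.04;.29 0 0 0 0 -.06;.41 0 0 0 0 -.08;.53 0 0 0 0 -.1;.65 0 0 0 0 -.11;.77 0 0 0 0 -.11;.88 0 0 0 0 -.11;.96 0 0 0 0 -.11;1 0 0 0 0 -.11' | grep -E 'tool|orie'
python3 - <<'E'
from h import *
go(.552,-.339,.2,-83.3)
E
```

```text
tool_pos: [0.4006, 0.0617, 0.3061]
orientation: [180.0, -0.0, -83.6]
[ 1.3836e+00 -3.5310e-01  3.5360e-01  2.0000e-04 -0.0000e+00 -1.7000e-03] dist mm 441.0 rows 11
```

```bash
python3 -m inch '.06 -.015 0 0 0 0;.17 -.043 0 0 0 0;.29 -.074 0 0 0 0;.41 -.105 0 0 0 0;.53 -.135 0 0 0 0;.65 -.166 0 0 0 0;.77 -.196 0 0 0 0;.88 -.225 0 0 0 0;.96 -.245 0 0 0 0;1 -.255 0 0 0 0' | grep -E 'tool|orie'
python3 - <<'E'
from h import *
go(.552,-.339,.0585,-83.3)
E
```

```text
tool_pos: [0.5123, -0.2272, 0.3049]
orientation: [179.8, 0.0, -83.7]
[ 3.851e-01 -9.260e-02  8.210e-01  9.000e-04  1.000e-04 -2.000e-03] dist mm 273.0 rows 7
```

```bash
python3 -m inch '.1 -.025 .03 0 0 0;.2 -.05 .08 0 0 0;.3 -.07 .13 0 0 0;.385 -.093 .2 0 0 0;.385 -.093 .3 0 0 0;.385 -.093 .4 0 0 0;.385 -.093 .5 0 0 0;.385 -.093 .59 0 0 0;.385 -.093 .66 0 0 0;.385 -.093 .7 0 0 0' | grep -E 'tool|orie'
python3 -m inch '0 0 .04 0 0 0;0 0 .08 0 0 0;0 0 .105 0 0 0;0 0 .12 0 0 0;0 0 .12 0 0 0;0 0 .12 0 0 0' | grep -E 'tool|orie|force'
python3 - <<'E'
from h import *
go(.552,-.339,.0585,-83.3)
E
```

```text
tool_pos: [0.5511, -0.335, 0.0931]
orientation: [179.8, 0.1, -83.5]
tool_pos: [0.5536, -0.3363, 0.0612]
orientation: [-180.0, -0.0, -83.5]
force: [0.1, 0.2, 0.3]
gripper_force: 0.0
[ 0.0082  0.0062  0.0089 -0.0002 -0.0001 -0.0012] dist mm 4.0 rows 1
```

```bash
python3 -m inch '.008 .006 .009 0 0 0;.008 .006 .009 0 0 0;.008 .006 .009 0 0 0' | grep -E 'tool|orie'
python3 -m inch '0 0 0 0 0 0;0 0 0 0 0 0;0 0 0 0 0 0;0 0 0 0 0 0;0 0 0 0 0 0;0 0 0 0 0 0;0 0 0 0 0 0;0 0 0 0 0 0' 1 | grep -E 'tool|orie|open|grip'
python3 -m inch '0 0 -.1 0 0 0;0 0 -.22 0 0 0;0 0 -.34 0 0 0;0 0 -.44 0 0 0;-.05 -.013 -.467 0 0 0;-.15 -.039 -.467 0 0 0;-.26 -.067 -.467 0 0 0;-.37 -.095 -.467 0 0 0;-.48 -.123 -.467 0 0 0;-.6 -.154 -.467 0 0 0' | tail -2
python3 -m inch '-.12 -.031 0 0 0 0;-.24 -.062 0 0 0 0;-.36 -.093 0 0 0 0;-.48 -.123 0 0 0 0;-.6 -.154 0 0 0 0;-.69 -.178 0 0 0 0;-.74 -.19 0 0 0 0;-.745 -.192 0 0 0 0;-.745 -.192 0 0 0 0;-.745 -.192 0 0 0 0'|grep -E 'tool|orie|open|grip'
python3 - <<'E'
from h import *
go(.6082,.0738,.0588,-83.3)
E
```

```text
tool_pos: [0.5517, -0.339, 0.0584]
orientation: [-180.0, -0.0, -83.5]
tool_pos: [0.5517, -0.3388, 0.0579]
orientation: [180.0, -0.0, -83.5]
opening: 0.0436
gripper_force: 29.8
opening: 0.0441
gripper_force: 29.8
tool_pos: [0.6089, 0.0733, 0.1978]
orientation: [180.0, -0.0, -83.5]
opening: 0.0438
gripper_force: 29.8
[-2.200e-03  1.700e-03  4.633e-01  3.000e-04 -1.000e-04 -1.200e-03] dist mm 139.0 rows 4
```

```bash
python3 -m inch '0 0 .1 0 0 0;0 0 .2 0 0 0;0 0 .3 0 0 0;0 0 .37 0 0 0;0 0 .42 0 0 0;0 0 .445 0 0 0;0 0 .46 0 0 0;0 0 .46 0 0 0;0 0 .46 0 0 0' |grep -E 'tool|force'
python3 -m inch '0 0 0 0 0 0;0 0 0 0 0 0;0 0 0 0 0 0;0 0 0 0 0 0;0 0 0 0 0 0;0 0 -.1 0 0 0;0 0 -.22 0 0 0;0 0 -.34 0 0 0;0 0 -.44 0 0 0;0 0 -.467 0 0 0' -1 | grep -E 'tool|open'
python3 -m inch '.1 .058 0 0 0 0;.2 .116 0 0 0 0;.31 .18 0 0 0 0;.42 .244 0 0 0 0;.53 .307 0 0 0 0;.64 .371 0 0 0 0;.75 .435 0 0 0 0;.86 .499 0 0 0 0;.94 .545 0 0 0 0;1 .58 0 0 0 0' | grep -E 'tool|orie'
python3 - <<'E'
from h import *
go(.452,-.2872,.0585,-83.3)
E
```

```text
tool_pos: [0.6099, 0.0736, 0.061]
force: [0.3, -0.0, -1.5]
gripper_force: 29.8
tool_pos: [0.6117, 0.0744, 0.2063]
opening: 0.0874
tool_pos: [0.4689, -0.2458, 0.2003]
orientation: [-180.0, -0.0, -83.6]
[ 1.309e-01  7.140e-02  4.727e-01 -1.000e-04 -0.000e+00 -1.600e-03] dist mm 149.0 rows 4
```

```bash
python3 -m inch '.08 .045 0 0 0 0;.131 .071 0 0 0 0;.131 .071 .1 0 0 0;.131 .071 .2 0 0 0;.131 .071 .3 0 0 0;.131 .071 .38 0 0 0;.131 .071 .44 0 0 0;.131 .071 .465 0 0 0;.131 .071 .472 0 0 0;.131 .071 .472 0 0 0' | grep -E 'tool|orie|force'
python3 -m inch '0 0 0 0 0 0;0 0 0 0 0 0;0 0 0 0 0 0;0 0 0 0 0 0;0 0 0 0 0 0;0 0 0 0 0 0;0 0 0 0 0 0;0 0 0 0 0 0' 1 | grep -E 'tool|open|force'
python3 - <<'E'
from h import *
go(.6288,-.042,.0595,-83.3)
E
```

```text
tool_pos: [0.4537, -0.2854, 0.0587]
orientation: [180.0, -0.0, -83.5]
force: [-0.0, -0.3, 0.1]
gripper_force: 0.0
tool_pos: [0.4535, -0.2853, 0.0586]
force: [-0.2, 0.7, 1.3]
opening: 0.0432
gripper_force: 29.9
[-0.7399 -0.6722 -0.003   0.     -0.     -0.0012] dist mm 300.0 rows 8
```

```bash
python3 -m inch '0 0 -.1 0 0 0;0 0 -.22 0 0 0;0 0 -.34 0 0 0;0 0 -.44 0 0 0;-.05 -.046 -.467 0 0 0;-.13 -.119 -.467 0 0 0;-.22 -.202 -.467 0 0 0;-.31 -.285 -.467 0 0 0;-.4 -.367 -.467 0 0 0;-.49 -.45 -.467 0 0 0' | tail -2
python3 -m inch '-.08 -.073 0 0 0 0;-.16 -.147 0 0 0 0;-.22 -.2 0 0 0 0;-.252 -.225 0 0 0 0;-.252 -.225 .1 0 0 0;-.252 -.225 .2 0 0 0;-.252 -.225 .3 0 0 0;-.252 -.225 .38 0 0 0;-.252 -.225 .43 0 0 0;-.252 -.225 .455 0 0 0'|tail -2
python3 -m inch '0 0 .009 0 0 0;0 0 .009 0 0 0;0 0 .009 0 0 0;0 0 .009 0 0 0'
python3 -m inch '0 0 0 0 0 0;0 0 0 0 0 0;0 0 0 0 0 0;0 0 0 0 0 0;0 0 0 0 0 0;0 0 -.1 0 0 0;0 0 -.22 0 0 0;0 0 -.34 0 0 0;0 0 -.44 0 0 0;0 0 -.467 0 0 0' -1 | grep -E 'tool|open'
python3 -m inch '.08 .086 0 0 0 0;.17 .183 0 0 0 0;.26 .279 0 0 0 0;.35 .376 0 0 0 0;.44 .473 0 0 0 0;.53 .57 0 0 0 0;.62 .666 0 0 0 0;.71 .763 0 0 0 0;.78 .838 0 0 0 0;.84 .9 0 0 0 0' | grep -E 'tool|orie'
python3 - <<'E'
from h import *
go(.3627,-.3552,.0595,-83.3)
E
```

```text
opening: 0.0435
gripper_force: 29.9
opening: 0.0437
gripper_force: 30.2
clock: 40.53
tool_pos: [0.63, -0.0414, 0.0601]
orientation: [-179.9, 0.0, -83.5]
force: [-0.0, 0.5, -1.0]
opening: 0.0433
gripper_force: 30.0
tool_pos: [0.6321, -0.0413, 0.2057]
opening: 0.0875
tool_pos: [0.3879, -0.3235, 0.1998]
orientation: [-180.0, -0.0, -83.6]
[ 9.550e-02  9.550e-02  4.676e-01 -1.000e-04 -1.000e-04 -1.500e-03] dist mm 146.0 rows 4
```

```bash
python3 -m inch '.07 .07 0 0 0 0;.098 .098 0 0 0 0;.098 .098 .1 0 0 0;.098 .098 .2 0 0 0;.098 .098 .3 0 0 0;.098 .098 .38 0 0 0;.098 .098 .44 0 0 0;.098 .098 .465 0 0 0;.098 .098 .468 0 0 0;.098 .098 .468 0 0 0' | grep -E 'tool|orie|force'
python3 -m inch '0 0 0 0 0 0;0 0 0 0 0 0;0 0 0 0 0 0;0 0 0 0 0 0;0 0 0 0 0 0;0 0 0 0 0 0;0 0 0 0 0 0;0 0 0 0 0 0' 1 | grep -E 'tool|open|force'
python3 - <<'E'
from h import *
go(.5521,.0112,.0605,-83.3)
E
```

```text
tool_pos: [0.3642, -0.3548, 0.0594]
orientation: [180.0, -0.0, -83.5]
force: [0.9, -0.5, 0.8]
gripper_force: 0.0
tool_pos: [0.3638, -0.3547, 0.0593]
force: [-0.8, 0.5, 2.2]
opening: 0.0496
gripper_force: 29.9
[-1.1411 -0.7613 -0.004  -0.     -0.     -0.0012] dist mm 412.0 rows 10
```

```bash
python3 -m inch '0 0 -.1 0 0 0;0 0 -.22 0 0 0;0 0 -.34 0 0 0;-.03 -.02 -.44 0 0 0;-.12 -.08 -.467 0 0 0;-.22 -.149 -.467 0 0 0;-.32 -.217 -.467 0 0 0;-.42 -.284 -.467 0 0 0;-.52 -.352 -.467 0 0 0;-.62 -.42 -.467 0 0 0' | tail -2
python3 -m inch '-.1 -.068 0 0 0 0;-.2 -.135 0 0 0 0;-.3 -.203 0 0 0 0;-.4 -.265 0 0 0 0;-.47 -.31 0 0 0 0;-.52 -.342 0 0 0 0;-.52 -.342 .1 0 0 0;-.52 -.342 .2 0 0 0;-.52 -.342 .3 0 0 0;-.52 -.342 .38 0 0 0'|tail -2
python3 -m inch '0 0 .04 0 0 0;0 0 .07 0 0 0;0 0 .083 0 0 0;0 0 .083 0 0 0;0 0 .083 0 0 0'
python3 -m inch '0 0 0 0 0 0;0 0 0 0 0 0;0 0 0 0 0 0;0 0 0 0 0 0;0 0 0 0 0 0;0 0 -.1 0 0 0;0 0 -.22 0 0 0;0 0 -.34 0 0 0;0 0 -.44 0 0 0;0 0 -.467 0 0 0' -1 | grep -E 'tool|open'
python3 -m inch '.06 0 -.08 0 0 0;.16 0 -.15 0 0 0;.27 0 -.22 0 0 0;.39 0 -.22 0 0 0;.51 0 -.22 0 0 0;.63 0 -.22 0 0 0;.74 0 -.22 0 0 0;.82 0 -.22 0 0 0;.85 0 -.22 0 0 0;.85 0 -.22 0 0 0' | grep -E 'tool|orie'
python3 - <<'E'
from h import *
s=snapshot('top');cv2.imwrite('pics/t7.png',cv2.resize(s[120:330,90:370,::-1],None,fx=2.8,fy=2.8,interpolation=cv2.INTER_CUBIC))
p=camera_params('top')
for t,z in(('ink_bottle',.004),('square_bottle',.004),('spray_can',.004),('cartridge',.03)):
    print(t,[(round(d['p'],2),pix2w(p,d['uv'],z).round(4)[0].tolist()) for d in landmark_of('top',t)])
E
```

```text
opening: 0.0493
gripper_force: 29.9
opening: 0.0499
gripper_force: 29.9
clock: 45.78
tool_pos: [0.5528, 0.0109, 0.061]
orientation: [-179.9, 0.0, -83.5]
force: [-0.4, -0.0, -1.4]
opening: 0.0492
gripper_force: 30.0
tool_pos: [0.5549, 0.0113, 0.2062]
opening: 0.0872
tool_pos: [0.5809, -0.2444, 0.2656]
orientation: [179.9, 0.0, -83.7]
ink_bottle []
square_bottle [(0.88, [0.6126, 0.0816]), (0.35, [0.4755, 0.3649])]
spray_can [(0.91, [0.5858, 0.2221]), (0.89, [0.556, 0.0199])]
cartridge [(0.68, [0.459, 0.2925])]
```

View pics/t7.png

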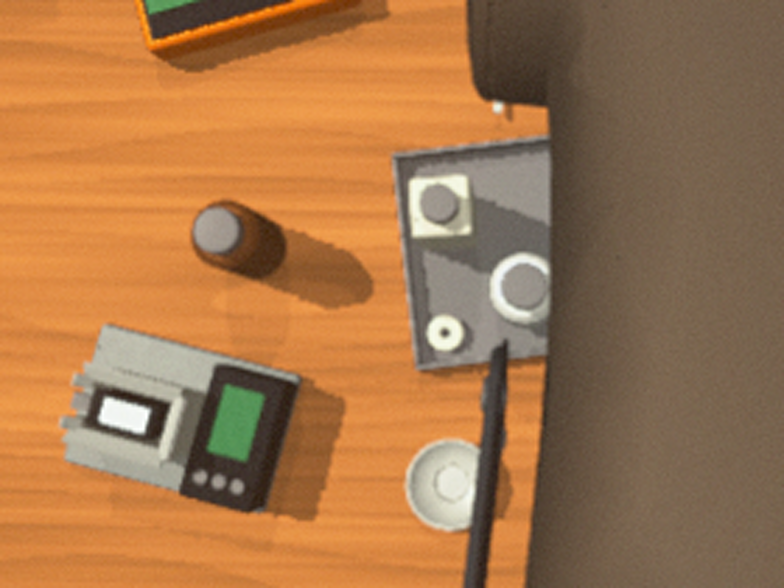

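The square bottle at (440,207), the can at (523,288) and the loaded cartridge at (127,412) all look right. The arm hides the ink bottle, so I'll check that from the scene camera.

```bash
python3 - <<'E'
from h import *
s=snapshot('scene');cv2.imwrite('pics/s8.png',cv2.resize(s[80:300,180:400,::-1],None,fx=2.7,fy=2.7,interpolation=cv2.INTER_CUBIC))
p=camera_params('scene')
for t,z in(('ink_bottle',.004),('square_bottle',.004),('spray_can',.004)):
    print(t,[(round(d['p'],2),pix2w(p,d['uv'],z).round(4)[0].tolist()) for d in landmark_of('scene',t)])
E
```

```text
ink_bottle [(0.78, [0.6301, -0.0541])]
square_bottle [(0.85, [0.6053, 0.0754]), (0.42, [0.5946, 0.0001])]
spray_can [(0.93, [0.4468, -0.1586]), (0.93, [0.5955, 0.2304]), (0.57, [0.5604, 0.0187])]
```

View pics/s8.png

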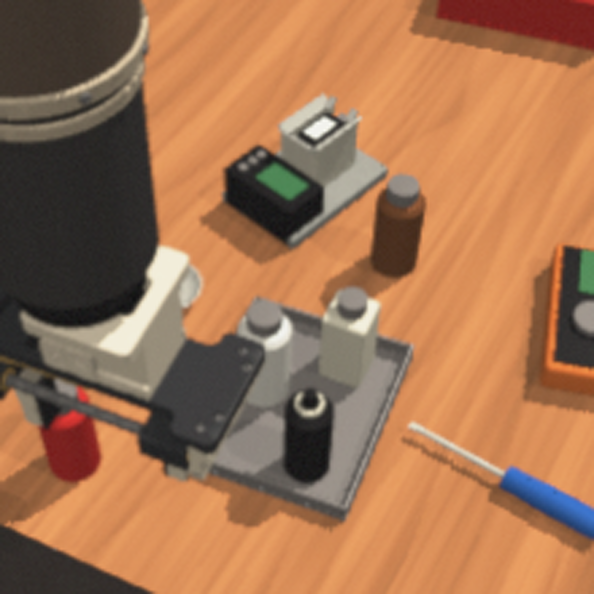

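All three containers stand upright in the tray, with the ink bottle at (308,435) in the crop, and the cartridge is loaded. The positions agree with the starting ones within the networks' error, so I'm handing in.

```bash
python3 -m inch '0 0 0 0 0 0;0 0 0 0 0 0' | head -1; python3 -c "
from plant import *
print(close_job())"
```

```text
clock: 48.07
the job is handed in; nothing more can be done
None
```

The job is handed in at about 48 s on the clock (no verdict was returned): the last pictures show the cartridge seated in the well with its tab in the slot, and all three containers upright in the tray, each within about 10 mm of its starting spot by my measurements; the tab pointed towards the robot at the start, not away as the text says, so I went by the pictures.

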